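# Load the stretching-corner kit tray

## Task

Load the bamboo kit tray: set the yellow massage ball on the ball collar, stand the steel canister with the lever clamp in the round dish, and lay the square cork block flat in the square insert and the long cork block flat in the long insert. Keep the clamp canister upright all the way, and leave its look-alike without a clamp and the round cork puck standing where they are.

Things in the scene. Friction and masses are not known exactly. Their poses are not given: they have to be found in the camera images.
- massage_ball: Yellow knobbly plastic massage ball, sphere of 56 mm diameter (the low knobs are to be seen, not felt), about 80 g. Origin: the ball's centre; its axes mean nothing. At the start it sits on a fixed small cork ring (52 mm outside, 36 mm hole, 10 mm high), its centre 31.5 mm above the table.
- clamp_canister: Closed stainless steel canister, upright cylinder of 52 mm diameter, 70 mm high, about 180 g, lid held shut by a lever clamp. Origin: centre of its underside, z up. The clamp lever stands out on the +x side to 35 mm from the axis (14 mm wide, 28 to 66 mm up) and the lid hinge on the -x side to 31.5 mm (46 to 66 mm up); the +y and -y sides are smooth and free for the fingers.
- cork_square: Square cork block, 50 x 50 mm and 40 mm high, about 30 g. Origin: centre of its underside, z up, x and y square to its sides.
- cork_long: Long cork block, 84 mm along its x, 36 mm along its y, 40 mm high, about 35 g. Origin: centre of its underside, z up.
- ball_collar: White plastic ring with outside diameter 68 mm, hole 40 mm, 14 mm high. The ball rests on the edge of the hole, its centre then 33.6 mm above the collar's origin. Fixed on the low bamboo tray (270 x 250 mm, rim 16 mm high) in one of its four corners, any of them. Origin: centre of its underside, 8 mm above the table; x, y along the tray's long, short side.
- round_dish: White plastic round dish, inside diameter 80 mm (outside 86), floor 3 mm thick, rim 12 mm high above its origin; for the clamp canister, turned any way. Fixed on the low bamboo tray (270 x 250 mm, rim 16 mm high) in one of its four corners, any of them. Origin: centre of its underside, 8 mm above the table; x, y along the tray's long, short side.
- square_insert: White plastic square insert, inside 72 x 72 mm (outside 78), floor 3 mm thick, rim 12 mm high above its origin; for the square cork block. Fixed on the low bamboo tray (270 x 250 mm, rim 16 mm high) in one of its four corners, any of them. Origin: centre of its underside, 8 mm above the table; x, y along the tray's long, short side.
- long_insert: White plastic long insert, inside 104 mm along its x and 56 mm along its y (outside 110 x 62), floor 3 mm thick, rim 12 mm high above its origin; for the long cork block, lying along it. Fixed on the low bamboo tray (270 x 250 mm, rim 16 mm high) in one of its four corners, any of them. Origin: centre of its underside, 8 mm above the table; x, y along the tray's long, short side.
- plain_canister: Look-alike, to be left where it is: squat steel canister without any clamp, 62 mm diameter, 52 mm high, with a small dark lid knob 10 mm high on top. Origin: centre of its underside.
- cork_puck: Look-alike, to be left where it is: round cork puck, 56 mm diameter, 40 mm high. Origin: centre of its underside.
Things that resemble listed ones, but are neither listed nor needed, are in the scene too. Leave any turquoise look-alike of the cork_long alone.

How it is judged:
At the end, for the whole second after the job is handed in: Ball on collar (8 mm); clamp canister upright on the dish floor (17 mm); square block flat in square insert (14 mm); long block flat in long insert (14 mm along, 13 across, 0.3 rad); plain canister and puck within 25 mm of their starts; all released and at rest (20 mm/s) (horizontal distance between massage_ball and ball_collar below 0.008 m and z of massage_ball in the frame of ball_collar between 0.028 and 0.039 m and horizontal distance between clamp_canister and round_dish below 0.017 m and z of clamp_canister in the frame of round_dish below 0.008 m and angle between each of clamp_canister, cork_square, cork_long's own z axis and vertical below 0.1 rad and x of cork_square in the frame of square_insert between -0.014 and 0.014 m and y of cork_square in the frame of square_insert between -0.014 and 0.014 m and z of cork_square in the frame of square_insert below 0.008 m and x of cork_long in the frame of long_insert between -0.014 and 0.014 m and y of cork_long in the frame of long_insert between -0.013 and 0.013 m and z of cork_long in the frame of long_insert below 0.008 m and angle between the x axis of cork_long and the x axis of long_insert, either way round below 0.3 rad and distance of each of plain_canister, cork_puck from where it was at the start of the episode below 0.025 m and linear speed of each of massage_ball, clamp_canister, cork_square, cork_long, plain_canister, cork_puck below 0.02 m/s); the robot touches nothing.
It fails at once if the plain canister is moved (distance of plain_canister from where it was at the start of the episode above 0.025 m).
It fails at once if the round cork puck is moved (distance of cork_puck from where it was at the start of the episode above 0.025 m).
It fails at once if the clamp canister is tipped more than 0.5 rad (angle between clamp_canister's own z axis and vertical above 0.5 rad).
It also fails if it takes over 106 s, if anything falls off the work surface, if the arm or the gripper's body presses on something with over 40 N, if the wrist force passes 120 N, or if a joint passes its speed limit or range.

## Robot

A 6-joint arm with a two-finger parallel gripper is mounted at the origin on the work surface. World frame = base frame: x ahead of the robot, y to its left, z up, the work surface at z = 0. Lengths are in m, angles in rad, forces in N, time in s.
With the tool pointing down it reaches from about 0.35 to 0.8 m from the base axis. Payload 7.3 kg.
Tool frame: the origin (TCP) lies between the finger pads; the fingertips stand 25 mm ahead of it and the grasp point (between the pads) lies 6 mm ahead of it (r.tip_extent is the distance from the TCP to the fingertips, in m); z points along the fingers, y is the line along which they close (so a half turn about z gives the same grasp; the last joint's range is limited). The gripper opens to 85 mm and grips with 20 to 120 N. Pads are 22 mm wide; open, the fingers measure 114 mm over their backs; the gripper's body (76 mm by 85 mm) begins 54 mm behind the grasp point. The pads swing forward as they close: fully open they stand 13 mm farther back than shut.
Start: joints at [1.193, 0.342, 1.524, -0, 1.275, -0.146], TCP at [0.121, 0.511, 0.256] pointing down, gripper open.
Joint ranges: [-2.53, 2.53], [-0.77, 2.02], [0.04, 2.7], [-1, 4.14], [0.28, 2.66], [-3.11, 3.11]. Speed limits (rad/s): [2.57, 2.57, 3.14, 3.14, 3.14, 3.14].

## Interface

Orientations are given as a unit quaternion [x, y, z, w].
In Python, from workcell import r, command_gripper, optics gives the robot as it stands. The module is installed in compiled form; this text tells all that it offers. Calls block until the motion is done:
- r.reach(position, orientation): joint-space move of the TCP to a pose.
- r.move_straight(position, orientation=None, speed=0.15, max_force=None): straight line of the TCP; orientation=None keeps the orientation; speed is the mean speed in m/s. With max_force (N) it stops when the force on the tool has changed by that much, and returns True; else False.
- r.movej(angles): joint-space move.
- command_gripper(opening, force=None): finger opening in m; force is the grip in N (None keeps the last); returns when the fingers have stopped.
- r.hold(seconds).
- r.solve_ik(position, orientation): joint angles nearest the present ones, or None.
- r.read_state(): the state.
- optics.get_image(name): name is "scene" or "side" or "wrist"; returns (picture, depth): 480x640x3 uint8, red, green, blue; 480x640 float32, m along the optical axis (not along the pixel's ray), 0 where there is no reading.
- optics.camera_model(name): a dict with "K" (3x3 intrinsics, pixels), "R" (3x3) and "t" (3): a world point X has camera coordinates R X + t; the wrist camera has in their place "tool_from_camera" (4x4, takes a point from camera to tool coordinates, whose origin is the TCP and whose axes are the flange's). Camera axes: x right, y down, z forward; pixel columns grow to the right and rows downward; lengths in m; the calibration is good to about 2 mm. A picture is of the moment at which its call begins: read the wrist's pose just before it. camera_model takes no time and is no camera call.
A pose or a line that the arm cannot do raises r.PlanningError and nothing moves.
- r.finish_job(): hands the job in; it is judged then, once.
The state is a dict: "time_s": time; "joint_positions": joint angles; "dq": joint speeds; "tau": joint torques, N m; "eef_pos": TCP position; "eef_rot": TCP orientation; "contact_force": force on the tool from outside, world axes, zero at the start; "torque": the same for the moment, N m; "grip_width": finger opening in m; "grip_force": force on a finger pad.
Only numpy, scipy, OpenCV 4.12 (cv2) and the standard library are available. Lean on these libraries where they do the work, as an engineer would, in place of code of your own. Each camera call takes 0.05 s, during which the arm holds its last target. There are 200 camera calls.

## Working session

There is one attempt and no reset: what is moved stays moved. The work goes in short steps, each a Python script; the robot and the scene stay as the last script left them, time stands still between calls to the robot, and variables do not carry over. Pictures are saved under pics/ and viewed, at most 14 in all, crops included, and the job is handed in when it is done.

```bash
mkdir -p pics
python3 - <<'E'
from workcell import r,optics
import cv2,numpy as np
for n in("scene","side","wrist"):
    p,d=optics.get_image(n); cv2.imwrite(f"pics/{n}0.png",p[:,:,::-1]); np.savez(f"{n}0.npz",p=p,d=d)
    m=optics.camera_model(n); print(n,{k:np.round(v,3).tolist() for k,v in m.items()}, (d>0).mean())
s=r.read_state();print(s["eef_pos"],s["eef_rot"],s["time_s"])
E
```

```text
scene {'K': [[578.0, 0.0, 326.984], [0.0, 578.0, 233.348], [0.0, 0.0, 1.0]], 'R': [[0.229, 0.973, 0.004], [0.806, -0.187, -0.562], [-0.546, 0.132, -0.827]], 't': [-0.149, -0.354, 1.465]} 0.9958528645833333
side {'K': [[588.083, 0.0, 313.635], [0.0, 588.083, 232.45], [0.0, 0.0, 1.0]], 'R': [[0.745, -0.668, -0.005], [-0.362, -0.397, -0.844], [0.561, 0.63, -0.537]], 't': [-0.353, 0.249, 0.78]} 0.99607421875
wrist {'K': [[424.015, 0.0, 320.2], [0.0, 424.015, 227.628], [0.0, 0.0, 1.0]], 'tool_from_camera': [[0.0, -0.958, -0.286, 0.074], [1.0, 0.0, 0.0, -0.001], [-0.0, -0.286, 0.958, -0.117], [0.0, 0.0, 0.0, 1.0]]} 0.9959114583333334
[0.12050899 0.51072222 0.25578932] [ 1.15631935e-01  9.93291966e-01 -5.55092177e-04 -1.36340759e-04] 0.15
```

View pics/scene0.png

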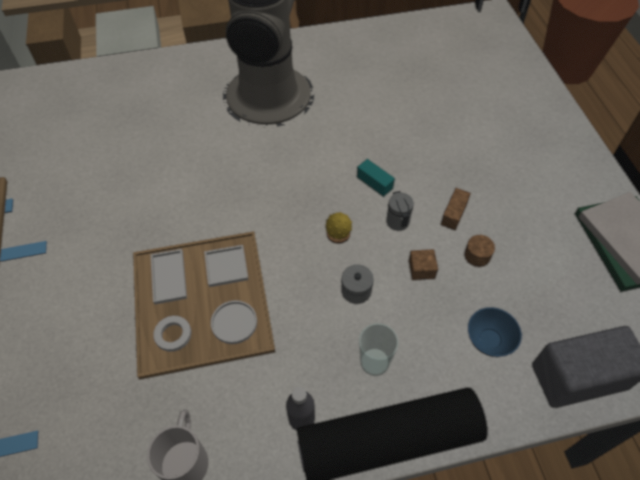

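View pics/side0.png

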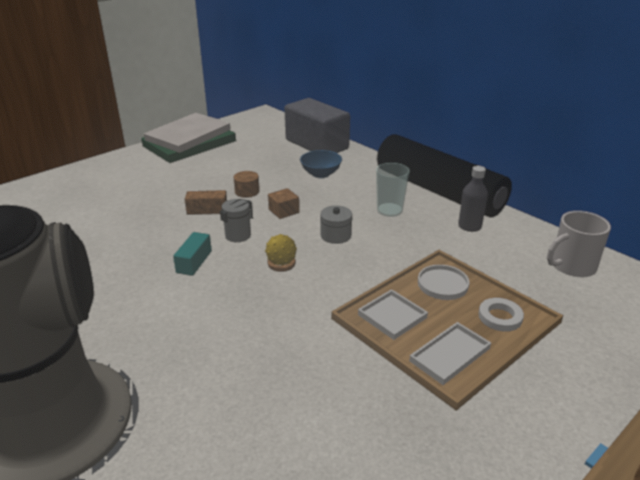

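The scene view shows yellow ball (339,226), clamp canister (400,210), long cork (456,208) and square cork (424,264). The lookalikes are plain canister (357,283), puck (480,250) and a turquoise block (376,177). The tray spans (135–270, 235–375): long insert (168,276), square insert (226,264), collar (172,332), dish (234,321). Next I'll measure them using the depth from both views.

```bash
cat > h.py <<'E'
import numpy as np,cv2
from workcell import r,optics,command_gripper
from scipy.spatial.transform import Rotation as Ro
def cloud(d,m,T=None):
    v,u=np.mgrid[:480,:640]; K=m["K"]
    c=np.stack([(u-K[0,2])/K[0,0]*d,(v-K[1,2])/K[1,1]*d,d],-1)
    if T is None: return (c-np.asarray(m["t"]))@np.asarray(m["R"])
    return c@T[:3,:3].T+T[:3,3]
def wristT():
    s=r.read_state(); T=np.eye(4); T[:3,:3]=Ro.from_quat(s["eef_rot"]).as_matrix(); T[:3,3]=s["eef_pos"]
    return T@np.asarray(optics.camera_model("wrist")["tool_from_camera"])
def down(yaw): # tool y axis (closing line) at angle yaw from world y; tool z down
    return (Ro.from_euler('z',yaw)*Ro.from_quat([0,1,0,0])).as_quat()
E
python3 - <<'E'
from h import *
O={"ball":((339,226),(281,250)),"clamp":((400,205),(237,215)),"long":((456,205),(206,200)),"sq":((424,262),(284,202)),"plain":((357,280),(336,222)),"puck":((480,246),(246,183)),"turq":((376,176),(193,252)),
"Llong":((168,276),(451,352)),"Lsq":((226,264),(393,314)),"dish":((234,321),(443,282)),"collar":((172,332),(501,314))}
C={}
for n in("scene","side"):
    f=np.load(n+"0.npz");P=cloud(f["d"],optics.camera_model(n));C[n]=(P,f["p"])
for k,v in O.items():
  for i,n in enumerate(("scene","side")):
    P,_=C[n];u,w=v[i];a=P[w-3:w+4,u-3:u+4].reshape(-1,3);print(k,n,np.round(np.median(a,0),3),end=' ')
    Q=P.reshape(-1,3);c=np.median(a,0)
    if i<1: print()
    else: print()
for n,(P,p) in C.items():
    Q=P.reshape(-1,3);col=p.reshape(-1,3);ok=(Q[:,2]>.003)&(Q[:,2]<.12)&(Q[:,0]>.25)&(Q[:,0]<.8)&(Q[:,1]>-.35)&(Q[:,1]<.4)
    im=np.zeros((550,750,3),np.uint8);q=Q[ok];im[((.8-q[:,0])*1000).astype(int).clip(0,549),((.4-q[:,1])*1000).astype(int).clip(0,749)]=np.c_[q[:,2]*2500,q[:,2]*2500,col[ok][:,0]].clip(0,255)
    im=cv2.dilate(im,np.ones((3,3)));cv2.imwrite(f"pics/top_{n}.png",im)
    m=(im[:,:,0]>7).astype(np.uint8); nn,l,st,ce=cv2.connectedComponentsWithStats(cv2.erode(m,np.ones((3,3))))
    print(n,"table z",np.median(Q[(abs(Q[:,2])<.02)&(Q[:,0]>.3)&(Q[:,0]<.7),2]))
    for i in range(1,nn):
        if st[i,4]>200: print(np.round([.8-ce[i,1]/1e3,.4-ce[i,0]/1e3],3),st[i,2:])
E
```

```text
ball scene [0.473 0.066 0.052] 
ball side [0.441 0.05  0.046] 
clamp scene [0.464 0.197 0.07 ] 
clamp side [0.441 0.179 0.06 ] 
long scene [0.468 0.323 0.039] 
long side [0.455 0.31  0.034] 
sq scene [0.587 0.211 0.039] 
sq side [0.566 0.191 0.036] 
plain scene [0.604 0.069 0.054] 
plain side [0.575 0.05  0.049] 
puck scene [0.577 0.333 0.04 ] 
puck side [0.559 0.313 0.035] 
turq scene [0.353 0.18  0.039] 
turq side [0.329 0.158 0.04 ] 
Llong scene [ 0.486 -0.287  0.01 ] 
Llong side [ 0.49  -0.287  0.011] 
Lsq scene [ 0.484 -0.171  0.01 ] 
Lsq side [ 0.491 -0.172  0.011] 
dish scene [ 0.614 -0.172  0.01 ] 
dish side [ 0.618 -0.173  0.01 ] 
collar scene [ 0.608 -0.29   0.007] 
collar side [ 0.622 -0.286  0.008] 
scene table z -5.2973995306294165e-05
[0.751 0.294] [ 101   94 5547]
[0.746 0.068] [  68   70 1550]
[ 0.561 -0.229] [  247   280 45222]
[0.601 0.071] [  63   63 2292]
[0.585 0.21 ] [  54   58 1783]
[0.579 0.334] [  59   61 1805]
[0.471 0.321] [  78   83 1671]
[0.461 0.198] [  52   62 1396]
[0.468 0.067] [  56   44 1215]
[0.356 0.182] [  75   76 1211]
side table z -1.348237974966208e-05
[0.775 0.312] [  69   78 1250]
[ 0.797 -0.088] [ 39  11 249]
[ 0.786 -0.277] [ 17  29 230]
[0.767 0.083] [ 47  47 442]
[0.729 0.26 ] [ 58  67 641]
[0.731 0.052] [ 64  57 848]
[ 0.545 -0.234] [  248   278 42979]
[0.585 0.06 ] [  55   53 1020]
[0.57 0.2 ] [ 61  53 728]
[0.561 0.319] [ 45  50 522]
[0.452 0.317] [ 64  72 972]
[0.445 0.193] [  47   59 1014]
[0.448 0.059] [  49   54 1288]
[0.337 0.175] [  68   90 1642]
```

Run:
```python
from h import *
for i,(x,y) in enumerate([(.45,.2),(.47,-.23)]):
    r.reach([x,y,.33],down(0)); r.hold(.2)
    T=wristT();p,d=optics.get_image("wrist"); np.savez(f"w{i}.npz",p=p,d=d,T=T)
    cv2.imwrite(f"pics/w{i}.png",p[:,:,::-1])
    print(r.read_state()["time_s"],r.read_state()["joint_positions"])
```

```text
2.0833 [ 2.63666607e-01  2.32411405e-01  1.47313551e+00  5.25643130e-05
  1.43621696e+00 -1.30823594e+00]
3.9167 [-6.00188850e-01  2.91845081e-01  1.39223604e+00  6.89693901e-05
  1.45739883e+00 -2.17233055e+00]
```

View pics/w0.png

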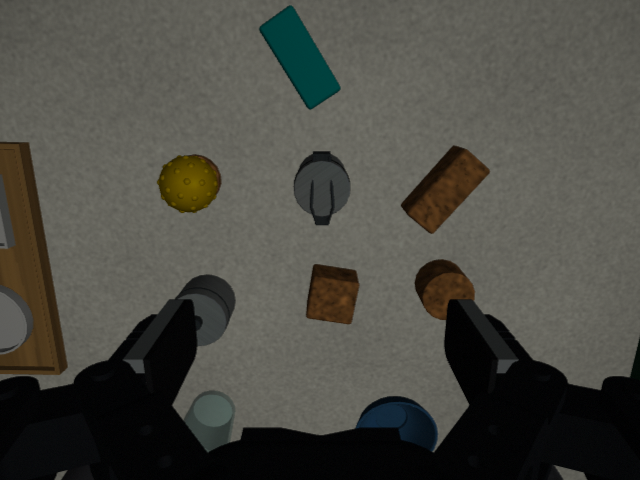

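View pics/w1.png

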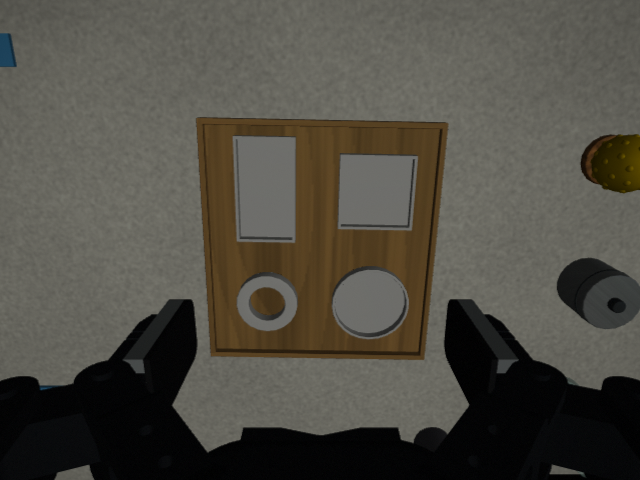

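Wrist view 0: ball (189,183), clamp canister (322,187) with the lever pointing down in the image (+x), long cork (446,190) turned, and square cork (332,293). View 1: long insert (266,189) along world x, square insert (377,192), collar (267,301), dish (370,302).

```bash
cat >> h.py <<'E'
def near(P,c,rad,lo,hi):
    q=P.reshape(-1,3); q=q[np.isfinite(q).all(1)]
    return q[(np.hypot(q[:,0]-c[0],q[:,1]-c[1])<rad)&(q[:,2]>lo)&(q[:,2]<hi)]
def rect(q):
    (c,s,a)=cv2.minAreaRect((q[:,:2]*1000).astype(np.float32)); w,h=s
    if w<h: a+=90;w,h=h,w
    return np.round(np.array(c)/1e3,4),np.round([w,h],1),round((a+90)%180-90,1)
E
python3 - <<'E'
from h import *
m=optics.camera_model("wrist");W=[]
for i in(0,1):
    f=np.load(f"w{i}.npz");W.append(cloud(f["d"],m,f["T"]))
f=np.load("scene0.npz");S=cloud(f["d"],optics.camera_model("scene"))
f=np.load("side0.npz");D=cloud(f["d"],optics.camera_model("side"))
for nm,P in (("W",W[0]),("S",S)):
    print(nm)
    for k,c,h in (("long",(.468,.322),.04),("sq",(.585,.21),.04),("puck",(.577,.333),.04),("turq",(.356,.18),.04),("clamp",(.461,.198),.07)):
        q=near(P,c,.055,h-.004,h+.006); print(k,rect(q),np.median(q[:,2]).round(4),len(q))
    q=near(P,(.461,.198),.05,.05,.08); print("clamp z>.05",rect(q));qq=q[:,:2]-q[:,:2].mean(0);print("pca",np.degrees(np.arctan2(*np.linalg.svd(qq,full_matrices=0)[2][0][::-1])))
    for lo in(.069,.066,.062):
        q=near(P,(.461,.198),.05,lo,.08);print(lo,q[:,:2].min(0),q[:,:2].max(0),len(q),q[:,2].max())
for nm,P in (("W",W[0]),("S",S),("D",D)):
    q=near(P,(.466,.067),.04,.022,.08); A=np.c_[2*q,np.ones(len(q))];s=np.linalg.lstsq(A,(q**2).sum(1),rcond=None)[0];print("ball",s[:3],np.sqrt(s[3]+s[:3]@s[:3]))
for nm,P in (("W",W[1]),("S",S),("D",D)):
    print(nm)
    for k,c,rad in (("Llong",(.486,-.287),.066),("Lsq",(.486,-.172),.06),("dish",(.614,-.172),.05),("collar",(.615,-.289),.045)):
        q=near(P,c,rad,.018,.027); fl=near(P,c,.012,-.005,.03)
        A=np.c_[2*q[:,:2],np.ones(len(q))];s=np.linalg.lstsq(A,(q[:,:2]**2).sum(1),rcond=None)[0]
        print(k,rect(q),"ztop",np.median(q[:,2]).round(4),"floor",np.median(fl[:,2]).round(4),"circ",s[:2].round(4),len(q))
    print("tray",rect(near(P,(.55,-.23),.2,.012,.03)))
E
```

```text
W
long (array([0.4612, 0.3253]), array([83.9, 36.1]), -39.3) 0.0393 3045
sq (array([0.578 , 0.2131]), array([50.1, 50.1]), -9.3) 0.0394 2011
puck (array([0.5699, 0.3327]), array([55.3, 48.2]), -49.9) 0.0395 1614
turq (array([0.3393, 0.1821]), array([83.7, 35.9]), 32.6) 0.0392 3838
clamp (array([0.4515, 0.2011]), array([53.2, 51.8]), 45.6) 0.0694 2575
clamp z>.05 (array([0.4527, 0.2014]), array([59.3, 53.2]), -39.6)
pca 0.9106966280439532
0.069 [0.42598292 0.17638677] [0.47936914 0.22618205] 1766 0.0747242236379464
0.066 [0.42102339 0.17626002] [0.48604388 0.22629153] 2575 0.0747242236379464
0.062 [0.42035283 0.17626002] [0.48645551 0.22650038] 2772 0.0747242236379464
S
long (array([0.4643, 0.3246]), array([87.2, 35.6]), -39.2) 0.0393 512
sq (array([0.5813, 0.212 ]), array([51.6, 49.1]), -10.4) 0.0394 526
puck (array([0.5758, 0.3343]), array([56.6, 54.7]), -26.7) 0.0395 498
turq (array([0.3428, 0.1809]), array([85.6, 38.3]), 32.8) 0.0393 469
clamp (array([0.4566, 0.1993]), array([57.2, 51.4]), -39.2) 0.0695 421
clamp z>.05 (array([0.4567, 0.2001]), array([59.2, 52.6]), -39.2)
pca -4.5
[... 1277 characters left out ...]
42] 165
collar (array([ 0.6155, -0.2885]), array([67.8, 67. ]), -26.8) ztop 0.0212 floor 0.0072 circ [ 0.6156 -0.2888] 625
tray (array([ 0.5521, -0.2309]), array([274. , 250.3]), -1.0)
D
Llong (array([ 0.486 , -0.2867]), array([112.3,  63.8]), -0.9) ztop 0.0194 floor 0.0107 circ [ 0.4853 -0.2874] 430
Lsq (array([ 0.4874, -0.1722]), array([82.4, 80.5]), -0.8) ztop 0.0194 floor 0.0105 circ [ 0.4873 -0.1724] 318
dish (array([ 0.6138, -0.1745]), array([87. , 84.4]), 40.1) ztop 0.0194 floor 0.0106 circ [ 0.6139 -0.1748] 200
collar (array([ 0.6117, -0.2892]), array([68.8, 67.2]), 47.5) ztop 0.0213 floor 0.0077 circ [ 0.6109 -0.2897] 701
tray (array([ 0.5504, -0.2298]), array([274.9, 252.8]), -0.8)
```

```bash
cat >> h.py <<'E'
def pick_place(name,src,yaw,h,dst,dyaw,dz,width,op,force):
    """src/dst xy, h = TCP height at grasp, dz = height gained at the place"""
    q=down(yaw); command_gripper(op); r.reach([*src,h+.11],q)
    hit=r.move_straight([*src,h],speed=.12,max_force=12); print(name,"down hit",hit)
    if hit: r.move_straight([*src,h+.11]); raise SystemExit("hit on approach")
    command_gripper(max(width-.02,0),force); s=r.read_state(); print("grip",s["grip_width"],s["grip_force"])
    if abs(s["grip_width"]-width)>.006: raise SystemExit("bad grip")
    r.move_straight([*src,.21],speed=.15); s=r.read_state();print("lifted",s["grip_width"],s["contact_force"])
    q=down(dyaw); r.reach([*dst,.21],q)
    r.move_straight([*dst,h+dz+.03],speed=.15)
    hit=r.move_straight([*dst,h+dz+.001],speed=.05,max_force=8); s=r.read_state()
    print("placed hit",hit,s["eef_pos"],s["grip_width"])
    r.hold(.2); command_gripper(width+.016); r.hold(.2); r.move_straight([*dst,.21],speed=.15)
    print("t",r.read_state()["time_s"])
E
python3 - <<'E'
from h import *
print(r.tip_extent)
pick_place("ball",(.4547,.0690),0,.0415-.006+.006-.006+.002,(.6112,-.2886),0,.0101,.056,.085,30)
p,d=optics.get_image("wrist");np.savez("w2.npz",p=p,d=d,T=wristT());cv2.imwrite("pics/w2.png",p[:,:,::-1])
P=cloud(d,optics.camera_model("wrist"),wristT());q=near(P,(.611,-.288),.04,.035,.09);
A=np.c_[2*q,np.ones(len(q))];s=np.linalg.lstsq(A,(q**2).sum(1),rcond=None)[0];print("ball",s[:3],len(q))
E
```

```text
0.025
ball down hit False
grip 0.054357531320272004 30.51316738128662
lifted 0.054569607496770076 [-0.70787803 -0.26261762 -0.96463406]
placed hit True [ 0.6115911  -0.28855021  0.04879342] 0.054522782459047986
t 13.2083
ball [ 0.61178781 -0.28890479  0.04090009] 5194
```

View pics/w2.png

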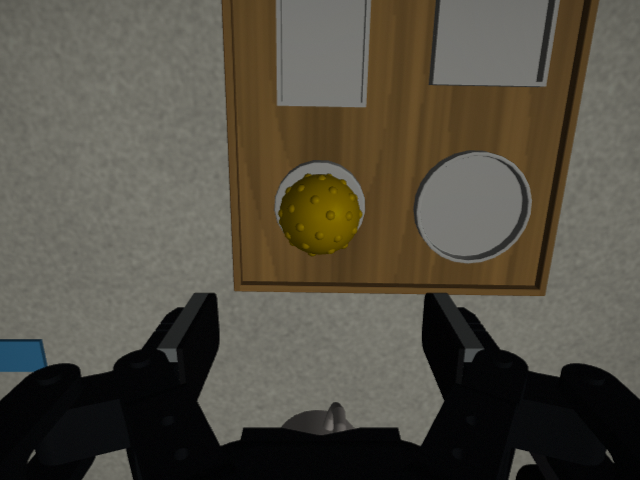

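The ball now sits on its collar at pixel (320,214), within 1 mm of centre and at the expected height. Next is the clamp canister.

Run:
```python
from h import *
pick_place("clamp",(.4517,.2013),0,.046,(.6135,-.1741),0,.011,.052,.085,45)
p,d=optics.get_image("wrist");cv2.imwrite("pics/w3.png",p[:,:,::-1])
q=near(cloud(d,optics.camera_model("wrist"),wristT()),(.6135,-.174),.05,.07,.1);print(q[:,:2].min(0),q[:,:2].max(0),np.median(q[:,2]))
```

```text
clamp down hit False
grip 0.05118816982506828 46.45341753959656
lifted 0.05130574688409376 [-0.75552609 -0.48669539 -0.70698002]
placed hit True [ 0.6127939  -0.1738806   0.05781808] 0.05113438381327904
t 23.075
[ 0.58059385 -0.19991049] [ 0.64753811 -0.14866057] 0.08020047897337679
```

View pics/w3.png

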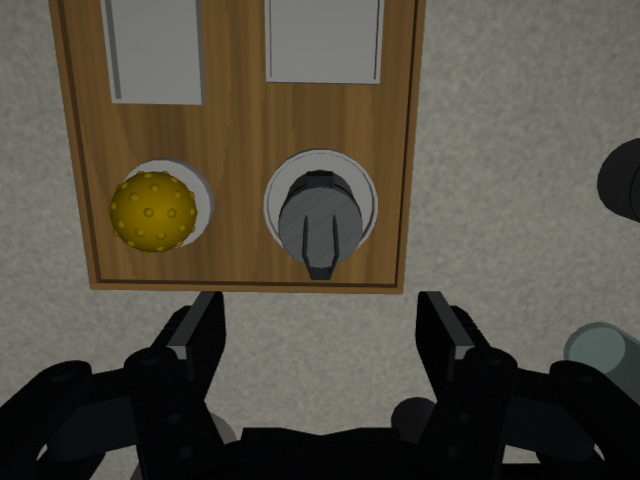

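The canister stands in the dish at pixel (320,225), with its lid at z = 0.080 and within 2 mm of centre. Next are both cork blocks.

Run:
```python
from h import *
R=np.radians
pick_place("sq",(.578,.2131),R(-9.3),.040,(.487,-.1716),R(-1),.011,.050,.080,30)
pick_place("long",(.4612,.3253),R(-39.3),.040,(.485,-.2865),R(-1),.011,.036,.070,30)
r.reach([.47,-.23,.33],down(0));r.hold(.3)
T=wristT();p,d=optics.get_image("wrist");cv2.imwrite("pics/w4.png",p[:,:,::-1]);P=cloud(d,optics.camera_model("wrist"),T)
for k,c in(("long",(.485,-.2865)),("sq",(.487,-.1715))):
    q=near(P,c,.055,.045,.06);print(k,rect(q),np.median(q[:,2]),np.percentile(q[:,2],[2,98]))
q=near(P,(.6135,-.174),.05,.07,.1);print("clamp",q[:,:2].min(0),q[:,:2].max(0),np.median(q[:,2]))
q=near(P,(.611,-.288),.04,.035,.09);A=np.c_[2*q,np.ones(len(q))];s=np.linalg.lstsq(A,(q**2).sum(1),rcond=None)[0];print("ball",s[:3])
p,d=optics.get_image("scene");S=cloud(d,optics.camera_model("scene"));f=np.load("scene0.npz");S0=cloud(f["d"],optics.camera_model("scene"))
for c in((.604,.069),(.577,.333)):
    print([near(X,c,.05,.03,.08).mean(0).round(4) for X in(S0,S)])
cv2.imwrite("pics/s4.png",p[:,:,::-1])
```

```text
sq down hit False
grip 0.04933599477725501 32.61979937553406
lifted 0.049666616302717244 [ 0.19381379 -1.10996805  0.10801653]
placed hit True [ 0.48641291 -0.171248    0.05179133] 0.04935666520572411
t 32.575
long down hit False
grip 0.03551452161075499 31.705546975135803
lifted 0.03572233917442699 [-0.53357688  0.82017527 -0.6141872 ]
placed hit True [ 0.48443806 -0.28622243  0.05172115] 0.035766295611619474
t 43.0583
long (array([ 0.4839, -0.2863]), array([84.4, 36.2]), -0.9) 0.05030256093906074 [0.04743007 0.05197814]
sq (array([ 0.4861, -0.1716]), array([50.5, 50. ]), 88.5) 0.05031222965708343 [0.04768579 0.05200912]
clamp [ 0.58028749 -0.19961931] [ 0.64829038 -0.15788219] 0.08037175540160807
ball [ 0.61179    -0.28869995  0.04122178]
[array([0.6024, 0.0692, 0.0499]), array([0.6022, 0.0692, 0.0499])]
[array([0.5779, 0.3328, 0.0388]), array([0.5778, 0.3327, 0.0388])]
```

View pics/w4.png

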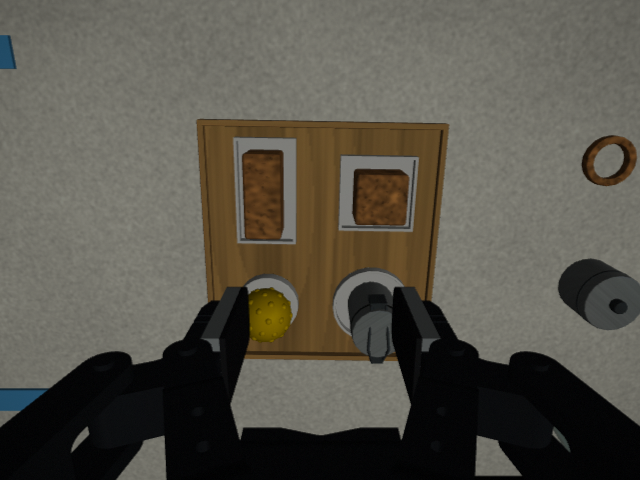

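All four items are in place: long cork (263,195), square cork (380,197), ball (268,314) and canister (374,320). The look-alikes haven't moved, so I'm handing in.

```bash
python3 -c "
from workcell import r
print(r.finish_job())"
```

```text
the job is handed in; nothing more can be done
None
```

The tray is loaded and the job handed in at about 45 s: the ball, clamp canister and both cork blocks each measured within about 2 mm of their places' centres, and the plain canister and puck had not moved; the hand-in call returned no verdict.

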